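Roll the turned blank onto the marking-out line

ROBOT

A 7-joint arm with a two-finger parallel gripper is mounted at the origin on the work surface. World frame = base frame: x ahead of the robot, y to its left, z up, the work surface at z = 0. Lengths are in m, angles in rad, forces in N, time in s.
With the tool pointing down it reaches from about 0.425 to 0.925 m from the base axis. Payload 6.8 kg.
Tool frame: the origin (TCP) lies on the centre line of the jaws, within the pads' length; the fingertips stand 17 mm ahead of it and the grasp point (between the pads) lies 2 mm behind it (nose_length is the distance from the TCP to the fingertips, in m); z points along the fingers, x is the direction in which the jaws open and shut, and the axes are right-handed (so a half turn about z gives the same grasp; the last joint's range is limited). The gripper opens to 85 mm and grips with 20 to 120 N. Pads are 22 mm wide; open, the fingers measure 114 mm over their backs; the gripper's body (76 mm by 85 mm) begins 54 mm behind the grasp point. The pads swing forward as they close: fully open they stand 13 mm farther back than shut.
Start: joints at [1.156, 0.477, 0.022, 1.555, -0.011, 1.109, -0.083], TCP at [0.204, -0.643, 0.248] pointing down, gripper open.
Joint ranges: [-2.96, 2.96], [-0.34, 2.1], [-1.41, 1.46], [0.24, 2.44], [-1.37, 4.51], [0.17, 1.92], [-2.96, 2.96]. Speed limits (rad/s): [2.39, 2.39, 3.14, 3.14, 3.14, 3.14, 3.14].

INTERFACE

Orientations are given as a unit quaternion [w, x, y, z].
In Python, from station import * gives the robot as it stands.
- The arm moves only by the tool send_rows, never from a script. Its argument "commands" is a list of rows, each an object with "translation": the shift along the tool's x, y, z in m, a list of three; "rot": the turn, a rotation vector about the tool's x, y, z in degrees, a list of three; "grip": the finger opening in m, from 0 to 0.0854. In form: [{"translation": [tx, ty, tz], "rot": [rx, ry, rz], "grip": grip}, ...]. A call has exactly 5 rows; each row shifts and turns the commanded pose from where the row before left it, along the tool's axes as they then stand; what a row does not reach is not made up. A row lasts 1/12 s, in which the tool goes at most 41.7 mm and 7.16 degrees, less where a joint would pass 70% of its speed; a pose out of reach is approached as far as the arm can. A call with a gripper value outside its range is refused whole. The fingers move at their own pace and stop on an object; "force" is the grip in N (left out, the last holds). Time passes only in rows, so rows that do not move let the fingers close, or fill a call up. It gives the time, the measured TCP pose, the force and the opening at its end, in the units of the state.
- get_obs(): the state, without advancing time (a new reading comes with each control period).
- read_camera(name): name is "scene" or "top"; returns a dict with "pixels" (480x640x3 uint8, red, green, blue), "depth" (480x640 float32, m along the optical axis (not along the pixel's ray), 0 where there is no reading), "mtx" (3x3 intrinsics, pixels), "extrinsics" (4x4, takes a point from camera to world coordinates). Camera axes: x right, y up, looking along -z (the intrinsics and any distortion apply to the point x, -y, -z); pixel columns grow to the right and rows downward; lengths in m; the calibration is good to about 2 mm. A picture is of the moment at which its call begins.
- hand_in(): hands the job in, once; it reports no verdict.
The state is a dict: "t": time; "q": joint angles; "joint_vel": joint speeds; "joint_torque": joint torques, N m; "eef_pos": TCP position; "tool_rot": TCP orientation; "contact_force": force on the tool from outside, world axes, zero at the start; "torque": the same for the moment, N m; "gripper_width": opening from 0.0 (shut) to 1.0 (fully open).
Only numpy, scipy, OpenCV 4.12 (cv2) and the standard library are available. Lean on these libraries where they do the work, as an engineer would, in place of code of your own. Each camera call takes 0.05 s, during which the arm holds its last target.

TASK

Roll the round wooden blank along the board with a fingertip on its top, until it stops lying squarely over the dark inlaid line, where the carver will mark it out. Do not grasp, lift or shove it from the side: it must roll there, in as many strokes as you like. Leave the bowl, the short upright offcut and the block of burrs alone, and finish clear of everything.

Things in the scene. Friction and masses are not known exactly. Their poses are not given: they have to be found in the camera images.
- blank: the job: plain light-wood solid cylinder, diameter 64 mm, length 130 mm, 0.2 to 0.37 kg, lying loose across the board; rolls either way along it, stays where left (some rolling friction). Origin at its middle on its axis, 50 mm above the bench; its top 82 mm above the bench. x is the cylinder's axis, level; y and z turn as it rolls. A fingertip on top, not slipping, travels twice as far as the blank.
- board: fixed flat board of medium-brown wood, 200 mm (x) by 460 mm (y, the rolling direction), 18 mm thick, on the bench. Origin at the centre of its underside, at bench height; z up.
- line: the target: a straight dark-wood line inlaid flush across the board, 20 mm wide (y) and 194 mm long (x), no bump. Origin at its centre, on the board's top (18 mm above the bench). Its x runs along the line, y along the board's length. The blank starts 60 to 160 mm away from it, on either side, almost parallel to it.
- offcut_center (a point): bystander: short dark-wood round offcut, 44 mm in diameter, 40 mm high, standing upright and loose on the board near one end. This point is its centre, 20 mm above the board's top.
- bowl: bystander: small loose carved wooden bowl, 100 mm across the rim, 45 mm high, on the bench beyond one end of the board. Origin at the centre of its underside.
- burrblock: bystander: fixed wooden block, 60 mm (x) by 130 mm (y) by 35 mm high, with eight thin steel burrs standing in it up to 95 mm above the bench, beyond the board's other end. Origin at the centre of its underside.
Mind the look-alikes: they are no part of the job. What is shaped like the blank but green or yellow is not meant.

How it is judged:
On the way:
1. the blank has turned about its axis by more than 1.2 rad (it rolls, it is not slid) (angle between blank's own z axis and vertical above 1.2 rad), for 0.05 s.
At the end, for the whole second after the job is handed in: the blank lies at rest on the board, its middle over the 20 mm wide line (within 10 mm of the line's centre line), within 30 mm of the line's centre along it, and parallel to the line within 0.17 rad (y of blank in the frame of line between -0.01 and 0.01 m and x of blank in the frame of line between -0.03 and 0.03 m and angle between the x axis of blank and the x axis of line, either way round below 0.17 rad and z of blank in the frame of board between 0.046 and 0.054 m and linear speed of blank below 0.01 m/s); the robot touches nothing.
It fails at once if the blank is lifted or tipped off the board (its middle more than 60 mm above the bench or below 40 mm) (z of blank in the frame of board above 0.06 m or z of blank in the frame of board below 0.04 m).
It fails at once if the blank is shoved from the side: the robot touches it while its grasp point is lower than the blank's top (82 mm above the bench) (contact force between any of the fingers, the arm and blank above 0.5 N and z of the grasp point in the frame of board below 0.082 m).
It fails at once if the offcut or the bowl is moved more than 10 mm (distance of any of offcut_center, bowl from where it was at the start of the episode above 0.01 m).
It fails at once if the burr block is struck (contact force between anything else and burrblock above 2 N).
It also fails if it takes over 67 s, if anything falls off the work surface, if the arm or the gripper's body presses on something with over 40 N, if the wrist force passes 120 N, or if a joint passes its speed limit or range.

## Working session

There is one attempt and no reset: what is moved stays moved. The work goes in short steps, Python scripts to look and compute and a tool call to move; the robot and the scene stay as the last step left them, time stands still between calls to the robot, and variables do not carry over. Pictures are saved under pics/ and viewed, and the job is handed in when it is done.

Besides the shell and the picture viewer there is one more tool, called after ">>>" as name(argument=value, ...) on one line, values as JSON. send_rows: Moves the arm, as the interface text tells. Its arguments: {"type":"object","properties":{"commands":{"type":"array","items":{"type":"object","properties":{"translation":{"type":"array","items":{"type":"number"}},"rot":{"type":"array","items":{"type":"number"}},"grip":{"type":"number"}}}},"force":{"type":"number"}},"required":["commands"]}

```bash
mkdir -p pics; ls; cat > h.py <<'E'
from station import *
import numpy as np, cv2
def snap(n,f):
    c=read_camera(n); cv2.imwrite('pics/'+f,cv2.cvtColor(c['pixels'],cv2.COLOR_RGB2BGR)); np.savez('pics/'+f[:-4]+'.npz',**c); return c
def P(c,u,v):
    d=c['depth'][int(v),int(u)];K=c['mtx']
    p=np.array([(u-K[0,2])/K[0,0]*d,-(v-K[1,2])/K[1,1]*d,-d,1]); return (c['extrinsics']@p)[:3]
def cloud(c):
    d=c['depth'];K=c['mtx'];v,u=np.mgrid[:d.shape[0],:d.shape[1]]
    p=np.stack([(u-K[0,2])/K[0,0]*d,-(v-K[1,2])/K[1,1]*d,-d,np.ones_like(d)],-1); return (p@c['extrinsics'].T)[...,:3]
E
python3 - <<'E'
from h import *
np.set_printoptions(precision=4,suppress=True)
print(get_obs())
for n in('scene','top'):
    c=snap(n,n+'0.png');print(c['mtx'],c['extrinsics'],c.keys())
E
```

```text
pics
{'t': 0.0, 'q': array([ 1.1559,  0.4778,  0.0223,  1.5565, -0.0115,  1.1093, -0.0831]), 'joint_vel': array([ 0.0003,  0.0003, -0.0008,  0.0014,  0.0018, -0.0008,  0.0009]), 'joint_torque': array([  0.0003, -59.6444,   1.6083, -28.1195,   0.0125,   0.0094,
        -0.    ]), 'eef_pos': array([ 0.2037, -0.6429,  0.2473]), 'tool_rot': array([-0.0005,  0.8068, -0.5908, -0.0008]), 'contact_force': array([-0.2631, -1.3171,  0.1872]), 'torque': array([-0.0428, -0.0256,  0.0094]), 'gripper_width': 1.0012955993564883}
[[446.0853   0.     318.3052]
 [  0.     446.0853 232.8722]
 [  0.       0.       1.    ]] [[-0.5804 -0.5756  0.576   1.1387]
 [ 0.8142 -0.3978  0.4229  0.4058]
 [-0.0143  0.7145  0.6995  0.7398]
 [ 0.      0.      0.      1.    ]] dict_keys(['pixels', 'depth', 'mtx', 'extrinsics'])
[[536.0858   0.     324.1189]
 [  0.     536.0858 235.5803]
 [  0.       0.       1.    ]] [[-0.0274  0.9892 -0.1441  0.4034]
 [-0.9995 -0.0294 -0.0121  0.0136]
 [-0.0162  0.1437  0.9895  1.2246]
 [ 0.      0.      0.      1.    ]] dict_keys(['pixels', 'depth', 'mtx', 'extrinsics'])
```

View pics/scene0.png

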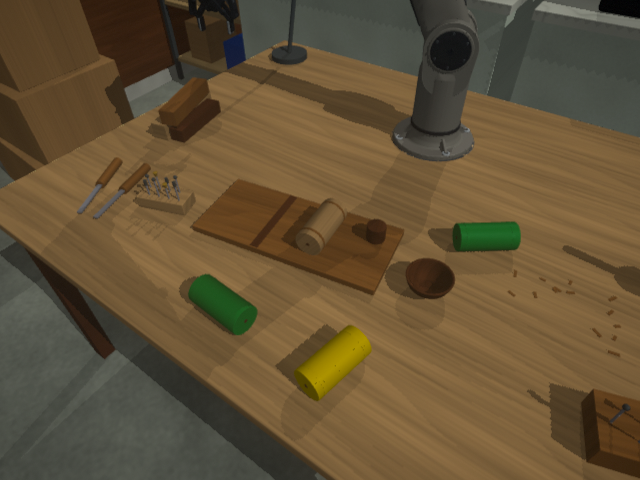

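View pics/top0.png

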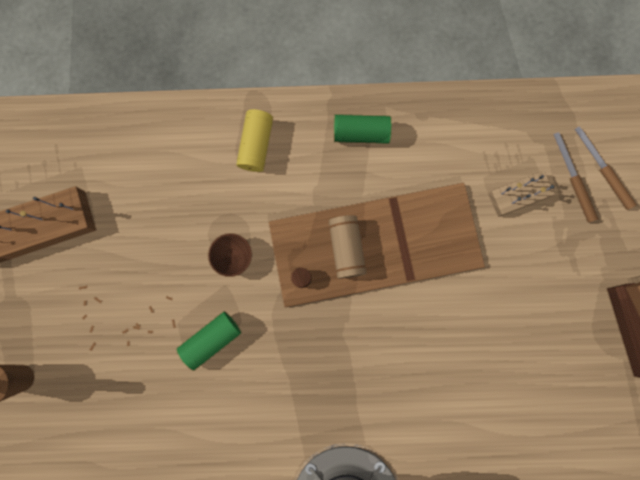

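The blank is the plain wood cylinder on the board: scene (321,226), top (347,247). The look-alikes are green at top (362,129) and (209,341), and yellow at (255,140). The line is at top (401,238), the offcut at (302,277), the bowl at (230,255) and the burr block at (525,195). Next, an enlarged crop and measurements.

```bash
python3 - <<'E'
from h import *
i=cv2.imread('pics/top0.png')[170:320,255:505];cv2.imwrite('pics/crop0.png',cv2.resize(i,None,fx=3.2,fy=3.2,interpolation=cv2.INTER_CUBIC))
i=cv2.imread('pics/scene0.png')[170:300,180:420];cv2.imwrite('pics/crop1.png',cv2.resize(i,None,fx=3.2,fy=3.2,interpolation=cv2.INTER_CUBIC))
E
```

```text
(no output)
```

View pics/crop0.png

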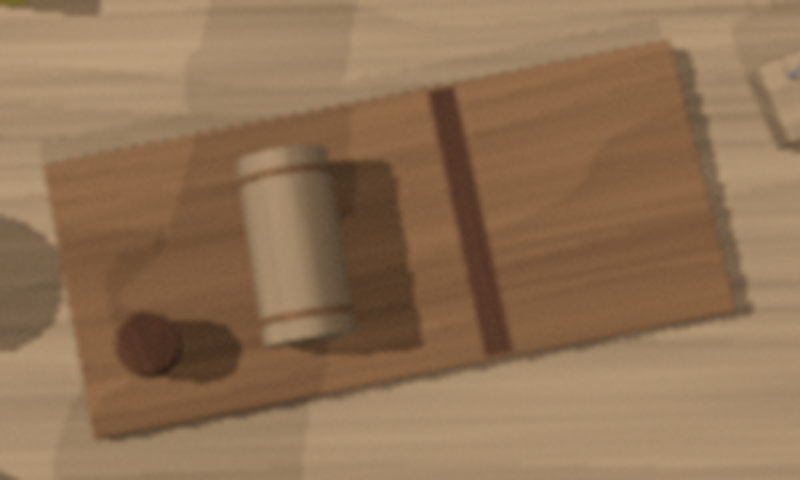

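View pics/crop1.png

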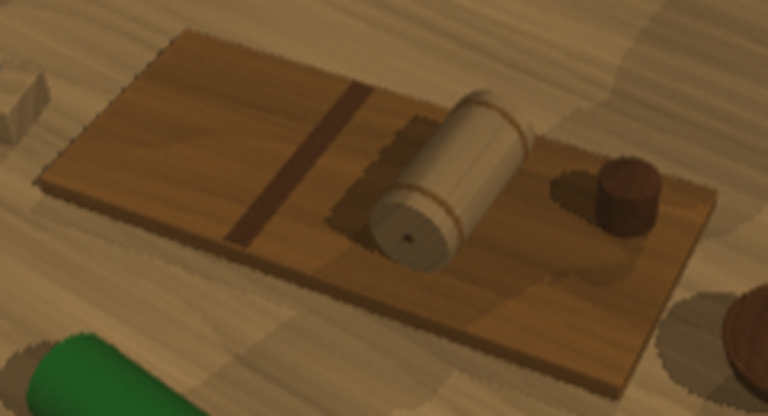

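```bash
cat >> h.py <<'E'
def ray(c,u,v,z):
    K=c['mtx'];E=c['extrinsics'];d=E[:3,:3]@np.array([(u-K[0,2])/K[0,0],-(v-K[1,2])/K[1,1],-1]);o=E[:3,3]
    return o+d*(z-o[2])/d[2]
def blank(c,xy0=None,r=.085):
    """fit cylinder axis (level, R=.032,z=.05): returns center xy, direction angle"""
    from scipy.optimize import least_squares
    p=cloud(c).reshape(-1,3)
    m=(c['depth'].reshape(-1)>0)&(np.hypot(p[:,0]-xy0[0],p[:,1]-xy0[1])<r)&(p[:,2]>.035)&(p[:,2]<.09);p=p[m]
    def f(x):
        n=np.array([-np.sin(x[1]),np.cos(x[1])]);d=p[:,:2]@n-x[0];return np.hypot(d,p[:,2]-x[2])-.032
    a0=best=None
    for a in np.linspace(-.6,.6,7):
        n=np.array([-np.sin(a),np.cos(a)])
        s=least_squares(f,[np.array(xy0)@n,a,.05],loss='soft_l1',f_scale=.003)
        if best is None or s.cost<best.cost:best=s
    d0,a,z=best.x;t=np.array([np.cos(a),np.sin(a)]);n=np.array([-t[1],t[0]])
    q=p[np.abs(best.fun if False else f(best.x))<.006][:,:2]@t;lo,hi=np.percentile(q,[.5,99.5])
    return (lo+hi)/2*t+d0*n,a,z,hi-lo,p[:,2].max(),len(p),np.median(np.abs(f(best.x)))
E
python3 - <<'E'
from h import *
np.set_printoptions(precision=4,suppress=True)
T=dict(np.load('pics/top0.npz'));S=dict(np.load('pics/scene0.npz'))
def topx(x,y):return 255+x/3.2,170+y/3.2
def scx(x,y):return 180+x/3.2,170+y/3.2
for n,c,f,L in(('top',T,topx,dict(lA=(442,90),lB=(498,352),b1=(47,165),b2=(97,438),b3=(668,42),b4=(738,308),off=(150,343))),
 ('scene',S,scx,dict(lA=(240,242),lB=(362,86),b1=(618,396),b2=(716,192),b3=(40,182),b4=(188,30),off=(628,172)))):
    for k,(x,y) in L.items():
        u,v=f(x,y);print(n,k,ray(c,u,v,.058 if k=='off' else .018),P(c,u,v))
for n,c in(('top',T),('scene',S)): 
    print(n,blank(c,P(T,347,247)[:2]))
E
```

```text
top lA [ 0.6612 -0.1322  0.018 ] [ 0.6613 -0.1323  0.0173]
top lB [ 0.4728 -0.1628  0.018 ] [ 0.4727 -0.1626  0.0194]
top b1 [0.6152 0.1519 0.018 ] [0.615  0.1517 0.0194]
top b2 [0.4208 0.1194 0.018 ] [0.4209 0.1197 0.0143]
top b3 [ 0.6913 -0.2957  0.018 ] [ 0.6919 -0.2964  0.0154]
top b4 [ 0.4988 -0.3322  0.018 ] [ 0.5005 -0.3385 -0.004 ]
top off [0.4833 0.0787 0.058 ] [0.4835 0.0789 0.0554]
scene lA [ 0.6589 -0.1241  0.018 ] [ 0.6587 -0.1243  0.0178]
scene lB [ 0.4747 -0.1582  0.018 ] [ 0.4762 -0.157   0.0196]
scene b1 [0.6247 0.1632 0.018 ] [0.6151 0.1586 0.0045]
scene b2 [0.4239 0.127  0.018 ] [0.4282 0.1287 0.0224]
scene b3 [ 0.6966 -0.2865  0.018 ] [ 0.6842 -0.306  -0.0023]
scene b4 [ 0.4992 -0.3213  0.018 ] [ 0.4995 -0.3211  0.0183]
scene off [0.4803 0.0829 0.058 ] [0.4801 0.0828 0.0578]
top (array([ 0.5481, -0.0227]), np.float64(0.12476621597797208), np.float64(0.04866895553804244), np.float64(0.1289231779111195), np.float64(0.08779807810065465), 1755, np.float64(0.0011214825545363752))
scene (array([ 0.5482, -0.0191]), np.float64(0.122259578989311), np.float64(0.04967489446827037), np.float64(0.12969120149930025), np.float64(0.0851578825591115), 1567, np.float64(0.0009395988691152796))
```

Both views agree. The blank is about 125 mm from the line on the +y side, almost parallel (0.04 rad off), and its top is at about 82 mm. I'll shut the gripper and turn it so tool x points along the rolling direction.

>>> send_rows(commands=[{"translation": [0, 0, 0], "rot": [0, 0, 5.2], "grip": 0}, {"translation": [0, 0, 0], "rot": [0, 0, 5.2], "grip": 0}, {"translation": [-0.02, -0.015, 0], "rot": [0, 0, 0], "grip": 0}, {"translation": [-0.025, -0.018, 0], "rot": [0, 0, 0], "grip": 0}, {"translation": [-0.025, -0.018, 0], "rot": [0, 0, 0], "grip": 0}], force=40)

```text
t: 0.52
eef_pos: [0.2455, -0.5668, 0.2475]
tool_rot: [-0.0, 0.749, -0.662, -0.001]
contact_force: [0.2, 0.5, 0.3]
gripper_width: 0.3
```

>>> send_rows(commands=[{"translation": [-0.026, -0.0185, 0], "rot": [0, 0, 0], "grip": 0}, {"translation": [-0.026, -0.0185, 0], "rot": [0, 0, 0], "grip": 0}, {"translation": [-0.026, -0.0185, 0], "rot": [0, 0, 0], "grip": 0}, {"translation": [-0.026, -0.0185, 0], "rot": [0, 0, 0], "grip": 0}, {"translation": [-0.026, -0.0185, 0], "rot": [0, 0, 0], "grip": 0}])

```text
t: 0.93
eef_pos: [0.3215, -0.4255, 0.248]
tool_rot: [0.0, 0.75, -0.661, -0.0]
contact_force: [0.5, 0.2, -0.2]
gripper_width: 0.001
```

>>> send_rows(commands=[{"translation": [-0.026, -0.0185, 0], "rot": [0, 0, 0], "grip": 0}, {"translation": [-0.026, -0.0185, 0], "rot": [0, 0, 0], "grip": 0}, {"translation": [-0.026, -0.0185, 0], "rot": [0, 0, 0], "grip": 0}, {"translation": [-0.026, -0.0185, 0], "rot": [0, 0, 0], "grip": 0}, {"translation": [-0.026, -0.0185, 0], "rot": [0, 0, 0], "grip": 0}])

```text
t: 1.35
eef_pos: [0.397, -0.285, 0.2481]
tool_rot: [0.0, 0.75, -0.661, -0.0]
contact_force: [0.2, 0.7, 0.1]
gripper_width: -0.0
```

>>> send_rows(commands=[{"translation": [-0.026, -0.0185, 0], "rot": [0, 0, 0], "grip": 0}, {"translation": [-0.026, -0.0185, 0], "rot": [0, 0, 0], "grip": 0}, {"translation": [-0.026, -0.0185, 0], "rot": [0, 0, 0], "grip": 0}, {"translation": [-0.026, -0.0185, 0], "rot": [0, 0, 0], "grip": 0}, {"translation": [-0.026, -0.0185, 0], "rot": [0, 0, 0], "grip": 0}])

```text
t: 1.77
eef_pos: [0.4725, -0.1446, 0.2481]
tool_rot: [0.0, 0.75, -0.662, -0.0]
contact_force: [0.5, -0.5, 0.3]
gripper_width: -0.002
```

>>> send_rows(commands=[{"translation": [-0.025, -0.018, 0.016], "rot": [0, 0, 0], "grip": 0}, {"translation": [-0.025, -0.018, 0.016], "rot": [0, 0, 0], "grip": 0}, {"translation": [-0.025, -0.018, 0.016], "rot": [0, 0, 0], "grip": 0}, {"translation": [-0.025, -0.018, 0.016], "rot": [0, 0, 0], "grip": 0}, {"translation": [-0.025, -0.018, 0.016], "rot": [0, 0, 0], "grip": 0}])

```text
t: 2.18
eef_pos: [0.5462, -0.0095, 0.1673]
tool_rot: [0.0, 0.75, -0.662, -0.0]
contact_force: [0.6, -0.2, 0.7]
gripper_width: 0.001
```

>>> send_rows(commands=[{"translation": [0, 0, 0.015], "rot": [0, 0, 0], "grip": 0}, {"translation": [0, 0, 0.015], "rot": [0, 0, 0], "grip": 0}, {"translation": [0, 0, 0.01], "rot": [0, 0, 0], "grip": 0}, {"translation": [0, 0, 0.006], "rot": [0, 0, 0], "grip": 0}, {"translation": [0, 0, 0], "rot": [0, 0, 0], "grip": 0}])

```text
t: 2.6
eef_pos: [0.545, -0.0113, 0.1211]
tool_rot: [0.001, 0.75, -0.662, -0.001]
contact_force: [-0.2, 0.3, 0.0]
gripper_width: 0.001
```

```bash
python3 - <<'E'
from h import *
print(get_obs()['eef_pos'],get_obs()['contact_force'])
snap('scene','scene1.png');snap('top','top1.png')
a=cv2.imread('pics/scene1.png')[100:300,200:460];b=cv2.imread('pics/top1.png')[120:320,250:510]
cv2.imwrite('pics/v1.png',cv2.resize(np.vstack([a,b])[:, :],None,fx=1.5,fy=1.5))
cv2.imwrite('pics/v1.png',cv2.resize(a,None,fx=3,fy=3))
E
```

```text
[ 0.54502975 -0.01130014  0.12105212] [-0.20165829  0.31119515  0.00192386]
```

View pics/v1.png

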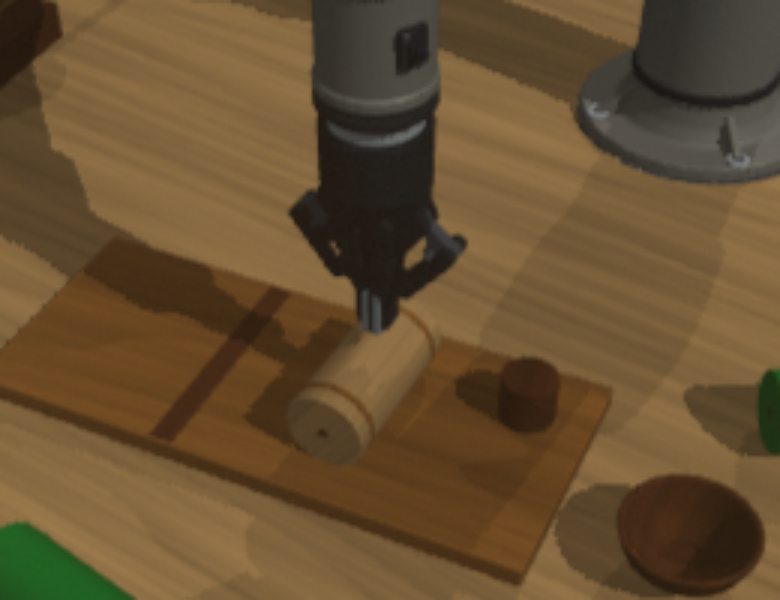

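View pics/top1.png

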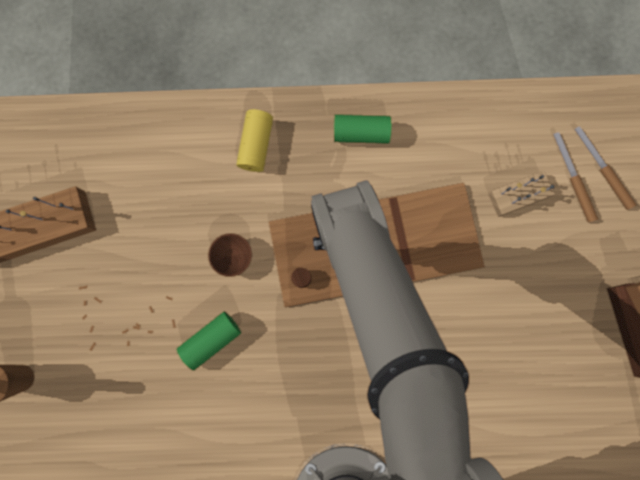

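The scene crop shows the shut fingertips at crop (375,325), just above the blank's top and slightly back from its crown. The top view is hidden by the arm. I'll measure the tips from the depth image.

```bash
python3 - <<'E'
from h import *
np.set_printoptions(precision=4,suppress=True)
o=get_obs();c=dict(np.load('pics/scene1.npz'));p=cloud(c).reshape(-1,3)-o['eef_pos']
x=np.array([.124,-.992,0]);y=np.array([-.992,-.124,0])
m=(np.abs(p[:,0])<.04)&(np.abs(p[:,1])<.04)&(p[:,2]>-.03)&(p[:,2]<.06)
p=p[m]
for z in np.arange(-.03,.06,.005):
    q=p[(p[:,2]>=z)&(p[:,2]<z+.005)]
    if len(q):print(round(z,3),len(q),(q@x).min(),(q@x).max(),(q@y).min(),(q@y).max())
print(blank(c,[.548,-.02]))
E
```

```text
-0.02 4 -0.00785224478638874 -0.002875190766415604 -0.007840031893448137 0.0011386539969672606
-0.015 11 -0.007991824369874796 0.008347663404221684 -0.009639004022355931 -0.004908117705764828
-0.01 24 -0.014137189279017028 0.011617901188020155 -0.009977281942481453 0.007553458065338256
-0.005 23 -0.01546509322901361 0.011803256826002135 -0.010115167335594815 0.008075263717793914
0.0 27 -0.01601919601546796 0.011225490783652583 -0.011990465726738054 0.005502041253421637
0.005 27 -0.015933479718164948 0.010289998263254656 -0.010182298287016047 0.005605085512019413
0.01 25 -0.014613602048873903 0.009741450308716967 -0.010542184418400177 0.006341943053187541
0.015 14 -0.01551139289360865 0.008021904502521373 -0.01055997510875749 -0.0031041324284276917
0.02 20 -0.01755580956233242 0.020565434301645643 -0.011789590218231755 -0.003474585404626348
0.025 40 -0.024847392970505318 0.02895180741759746 -0.014184024967459916 0.002085871927154913
0.03 65 -0.036492152982266865 0.03203649667236263 -0.013276318670788205 0.012819416740082806
0.035 96 -0.03644077927107339 0.0367958232410679 -0.012993316737222017 0.013655223696854554
0.04 51 -0.03870799136669109 0.04088039842234229 -0.01163450948207155 0.011088656721866132
0.045 53 -0.03840400942688991 0.04121539747852485 -0.0159082894911171 0.010251726858632518
0.05 57 -0.038427654911979366 0.04093929268623517 -0.01743973150751433 0.0074457137631297856
0.055 58 -0.03913170643714782 0.040607393211981896 -0.017195830263307676 0.008662857921577755
(array([ 0.548, -0.019]), np.float64(0.11894694049992688), np.float64(0.049623483315855595), np.float64(0.1299169132750309), np.float64(0.0853246245598861), 1445, np.float64(0.0009843133848234653))
```

>>> send_rows(commands=[{"translation": [0, 0, 0.008], "rot": [0, 0, 0], "grip": 0}, {"translation": [0, 0, 0.008], "rot": [0, 0, 0], "grip": 0}, {"translation": [0, 0, 0.003], "rot": [0, 0, 0], "grip": 0}, {"translation": [0, 0, 0.001], "rot": [0, 0, 0], "grip": 0}, {"translation": [0, 0, 0], "rot": [0, 0, 0], "grip": 0}])

```text
t: 3.12
eef_pos: [0.5457, -0.0108, 0.1019]
tool_rot: [0.0, 0.75, -0.661, -0.0]
contact_force: [-0.1, -0.4, -0.5]
gripper_width: -0.003
```

>>> send_rows(commands=[{"translation": [0, 0, 0.0005], "rot": [0, 0, 0], "grip": 0}, {"translation": [0, 0, 0.0005], "rot": [0, 0, 0], "grip": 0}, {"translation": [0, 0, 0], "rot": [0, 0, 0], "grip": 0}, {"translation": [0, 0, 0], "rot": [0, 0, 0], "grip": 0}, {"translation": [0, 0, 0], "rot": [0, 0, 0], "grip": 0}])

```text
t: 3.53
eef_pos: [0.5461, -0.0108, 0.1014]
tool_rot: [-0.0, 0.75, -0.661, 0.0]
contact_force: [-1.0, -0.3, 0.5]
gripper_width: 0.001
```

>>> send_rows(commands=[{"translation": [0, 0, 0.001], "rot": [0, 0, 0], "grip": 0}, {"translation": [0, 0, 0.0005], "rot": [0, 0, 0], "grip": 0}, {"translation": [0, 0, 0], "rot": [0, 0, 0], "grip": 0}, {"translation": [0, 0, 0], "rot": [0, 0, 0], "grip": 0}, {"translation": [0, 0, 0], "rot": [0, 0, 0], "grip": 0}])

```text
t: 3.95
eef_pos: [0.546, -0.0108, 0.0998]
tool_rot: [-0.0, 0.75, -0.661, 0.0]
contact_force: [0.2, -0.1, -0.3]
gripper_width: -0.001
```

>>> send_rows(commands=[{"translation": [0, 0, 0.0005], "rot": [0, 0, 0], "grip": 0}, {"translation": [0, 0, 0.0005], "rot": [0, 0, 0], "grip": 0}, {"translation": [0, 0, 0], "rot": [0, 0, 0], "grip": 0}, {"translation": [0, 0, 0], "rot": [0, 0, 0], "grip": 0}, {"translation": [0, 0, 0], "rot": [0, 0, 0], "grip": 0}])

```text
t: 4.37
eef_pos: [0.5461, -0.0108, 0.0989]
tool_rot: [-0.0, 0.75, -0.661, 0.0]
contact_force: [-0.1, 0.8, 1.9]
gripper_width: -0.001
```

>>> send_rows(commands=[{"translation": [0, 0, 0.0005], "rot": [0, 0, 0], "grip": 0}, {"translation": [0, 0, 0], "rot": [0, 0, 0], "grip": 0}, {"translation": [0, 0, 0], "rot": [0, 0, 0], "grip": 0}, {"translation": [0, 0, 0], "rot": [0, 0, 0], "grip": 0}, {"translation": [0, 0, 0], "rot": [0, 0, 0], "grip": 0}])

```text
t: 4.78
eef_pos: [0.5461, -0.0107, 0.0988]
tool_rot: [-0.0, 0.75, -0.661, 0.0]
contact_force: [-2.1, -0.2, 5.8]
gripper_width: -0.001
```

Contact at 5.8 N. First stroke.

>>> send_rows(commands=[{"translation": [0.002, 0, 0.0002], "rot": [0, 0, 0], "grip": 0}, {"translation": [0.004, 0, 0], "rot": [0, 0, 0], "grip": 0}, {"translation": [0.004, 0, 0], "rot": [0, 0, 0], "grip": 0}, {"translation": [0.004, 0, 0], "rot": [0, 0, 0], "grip": 0}, {"translation": [0.004, 0, 0], "rot": [0, 0, 0], "grip": 0}])

```text
t: 5.2
eef_pos: [0.5484, -0.0289, 0.099]
tool_rot: [0.0, 0.75, -0.662, 0.0]
contact_force: [-3.4, 0.0, 10.1]
gripper_width: -0.0
```

```bash
python3 - <<'E'
from h import *
c=snap('scene','s2.png');print(get_obs()['contact_force'],blank(c,[.549,-.03]))
E
```

```text
[-3.44100746 -1.4950631   8.72067966] (array([ 0.54963482, -0.02810387]), np.float64(0.12126753295773214), np.float64(0.04964747932837052), np.float64(0.12981237179160876), np.float64(0.08997302980484068), 1354, np.float64(0.0010035974655047443))
```

It rolls without slip: 18 mm of finger travel gave 9 mm of blank travel. Continuing.

>>> send_rows(commands=[{"translation": [0.005, 0, 0], "rot": [0, 0, 0], "grip": 0}, {"translation": [0.005, 0, 0], "rot": [0, 0, 0], "grip": 0}, {"translation": [0.005, 0, 0], "rot": [0, 0, 0], "grip": 0}, {"translation": [0.005, 0, 0], "rot": [0, 0, 0], "grip": 0}, {"translation": [0.002, 0, 0], "rot": [0, 0, 0], "grip": 0}])

```text
t: 5.67
eef_pos: [0.5512, -0.0516, 0.0986]
tool_rot: [0.0, 0.75, -0.662, 0.0]
contact_force: [-0.4, -0.3, 5.0]
gripper_width: 0.003
```

>>> send_rows(commands=[{"translation": [0.001, 0, 0], "rot": [0, 0, 0], "grip": 0}, {"translation": [0, 0, 0], "rot": [0, 0, 0], "grip": 0}, {"translation": [0, 0, -0.002], "rot": [0, 0, 0], "grip": 0}, {"translation": [0, 0, -0.008], "rot": [0, 0, 0], "grip": 0}, {"translation": [0, 0, -0.002], "rot": [0, 0, 0], "grip": 0}])

```text
t: 6.08
eef_pos: [0.5515, -0.0512, 0.111]
tool_rot: [-0.0, 0.75, -0.661, 0.0]
contact_force: [0.5, 1.1, -0.5]
gripper_width: -0.001
```

```bash
python3 - <<'E'
from h import *
c=snap('scene','s3.png');print(get_obs()['eef_pos'],get_obs()['contact_force'],blank(c,[.551,-.04]))
c=snap('scene','s3.png');print(blank(c,[.551,-.04]))
E
```

```text
[ 0.55182461 -0.05122824  0.11119985] [0.72746296 0.16044503 0.22132777] (array([ 0.55055282, -0.03954727]), np.float64(0.12178942620245442), np.float64(0.04969047311684388), np.float64(0.12975625097805704), np.float64(0.08501319815944319), 1511, np.float64(0.0009491490733065516))
(array([ 0.55080256, -0.03957405]), np.float64(0.12140198296939558), np.float64(0.04974409443088866), np.float64(0.12999662966026743), np.float64(0.08519157503469388), 1511, np.float64(0.0009878399140237915))
```

>>> send_rows(commands=[{"translation": [-0.012, 0, 0], "rot": [0, 0, 0], "grip": 0}, {"translation": [-0.012, 0, 0], "rot": [0, 0, 0], "grip": 0}, {"translation": [0, 0, 0.008], "rot": [0, 0, 0], "grip": 0}, {"translation": [0, 0, 0.004], "rot": [0, 0, 0], "grip": 0}, {"translation": [0, 0, 0], "rot": [0, 0, 0], "grip": 0}])

```text
t: 6.6
eef_pos: [0.548, -0.0266, 0.0977]
tool_rot: [0.0, 0.75, -0.661, -0.0]
contact_force: [-1.8, 0.9, 5.0]
gripper_width: 0.0
```

>>> send_rows(commands=[{"translation": [0.003, 0, 0], "rot": [0, 0, 0], "grip": 0}, {"translation": [0.005, 0, 0], "rot": [0, 0, 0], "grip": 0}, {"translation": [0.005, 0, 0], "rot": [0, 0, 0], "grip": 0}, {"translation": [0.005, 0, 0], "rot": [0, 0, 0], "grip": 0}, {"translation": [0.005, 0, 0], "rot": [0, 0, 0], "grip": 0}])

```text
t: 7.02
eef_pos: [0.551, -0.051, 0.0989]
tool_rot: [0.0, 0.75, -0.662, 0.0]
contact_force: [-4.6, -0.4, 15.5]
gripper_width: 0.0
```

>>> send_rows(commands=[{"translation": [0.005, 0, 0], "rot": [0, 0, 0], "grip": 0}, {"translation": [0.005, 0, 0], "rot": [0, 0, 0], "grip": 0}, {"translation": [0.005, 0, 0], "rot": [0, 0, 0], "grip": 0}, {"translation": [0.005, 0, 0], "rot": [0, 0, 0], "grip": 0}, {"translation": [0.003, 0, 0], "rot": [0, 0, 0], "grip": 0}])

```text
t: 7.43
eef_pos: [0.554, -0.0746, 0.0987]
tool_rot: [0.0, 0.75, -0.662, 0.0]
contact_force: [-2.5, -0.9, 9.8]
gripper_width: 0.003
```

>>> send_rows(commands=[{"translation": [0, 0, 0], "rot": [0, 0, 0], "grip": 0}, {"translation": [0, 0, 0], "rot": [0, 0, 0], "grip": 0}, {"translation": [0, 0, -0.002], "rot": [0, 0, 0], "grip": 0}, {"translation": [0, 0, -0.008], "rot": [0, 0, 0], "grip": 0}, {"translation": [0, 0, -0.002], "rot": [0, 0, 0], "grip": 0}])

```text
t: 7.85
eef_pos: [0.554, -0.0734, 0.1106]
tool_rot: [-0.0, 0.75, -0.661, 0.0]
contact_force: [0.6, 0.1, 0.9]
gripper_width: -0.003
```

```bash
python3 - <<'E'
from h import *
c=snap('scene','s4.png');print(get_obs()['eef_pos'],get_obs()['contact_force'],blank(c,[.554,-.062]))
E
```

```text
[ 0.5543265  -0.07333588  0.11079873] [ 0.50642519 -0.61154823  0.05569019] (array([ 0.55354028, -0.06399093]), np.float64(0.12213283059055052), np.float64(0.04970859964788168), np.float64(0.13038290895117116), np.float64(0.08533417496443485), 1485, np.float64(0.0009572349749437485))
```

>>> send_rows(commands=[{"translation": [-0.011, 0, 0], "rot": [0, 0, 0], "grip": 0}, {"translation": [-0.011, 0, 0], "rot": [0, 0, 0], "grip": 0}, {"translation": [0, 0, 0.008], "rot": [0, 0, 0], "grip": 0}, {"translation": [0, 0, 0.0036], "rot": [0, 0, 0], "grip": 0}, {"translation": [0, 0, 0], "rot": [0, 0, 0], "grip": 0}])

```text
t: 8.32
eef_pos: [0.5509, -0.0507, 0.0978]
tool_rot: [0.0, 0.75, -0.661, -0.0]
contact_force: [-0.3, 0.0, 2.2]
gripper_width: -0.002
```

>>> send_rows(commands=[{"translation": [0.003, 0, 0], "rot": [0, 0, 0], "grip": 0}, {"translation": [0.005, 0, 0], "rot": [0, 0, 0], "grip": 0}, {"translation": [0.005, 0, 0], "rot": [0, 0, 0], "grip": 0}, {"translation": [0.005, 0, 0], "rot": [0, 0, 0], "grip": 0}, {"translation": [0.005, 0, 0], "rot": [0, 0, 0], "grip": 0}])

```text
t: 8.73
eef_pos: [0.5539, -0.0757, 0.099]
tool_rot: [0.0, 0.75, -0.662, 0.0]
contact_force: [-2.8, -0.7, 8.6]
gripper_width: 0.004
```

>>> send_rows(commands=[{"translation": [0.005, 0, 0], "rot": [0, 0, 0], "grip": 0}, {"translation": [0.005, 0, 0], "rot": [0, 0, 0], "grip": 0}, {"translation": [0.005, 0, 0], "rot": [0, 0, 0], "grip": 0}, {"translation": [0.005, 0, 0], "rot": [0, 0, 0], "grip": 0}, {"translation": [0.003, 0, 0], "rot": [0, 0, 0], "grip": 0}])

```text
t: 9.15
eef_pos: [0.5569, -0.099, 0.0988]
tool_rot: [0.0, 0.749, -0.662, 0.0]
contact_force: [-1.8, -0.4, 5.2]
gripper_width: -0.001
```

>>> send_rows(commands=[{"translation": [0, 0, 0], "rot": [0, 0, 0], "grip": 0}, {"translation": [0, 0, 0], "rot": [0, 0, 0], "grip": 0}, {"translation": [0, 0, -0.002], "rot": [0, 0, 0], "grip": 0}, {"translation": [0, 0, -0.008], "rot": [0, 0, 0], "grip": 0}, {"translation": [0, 0, -0.002], "rot": [0, 0, 0], "grip": 0}])

```text
t: 9.57
eef_pos: [0.5572, -0.0976, 0.1113]
tool_rot: [-0.0, 0.75, -0.662, 0.0]
contact_force: [1.3, 0.7, -0.3]
gripper_width: 0.003
```

```bash
python3 - <<'E'
from h import *
c=snap('scene','s5.png');print(get_obs()['eef_pos'],get_obs()['contact_force'],blank(c,[.557,-.086]))
E
```

```text
[ 0.55746774 -0.09745954  0.11152501] [ 0.2277393   0.05078659 -0.62936965] (array([ 0.55660685, -0.08851021]), np.float64(0.12192185401949342), np.float64(0.04969240225207402), np.float64(0.13033926033814808), np.float64(0.08527286295334302), 1474, np.float64(0.0009740509308744268))
```

Two more strokes like that, with a check after each.

>>> send_rows(commands=[{"translation": [-0.011, 0, 0], "rot": [0, 0, 0], "grip": 0}, {"translation": [-0.011, 0, 0], "rot": [0, 0, 0], "grip": 0}, {"translation": [0, 0, 0.008], "rot": [0, 0, 0], "grip": 0}, {"translation": [0, 0, 0.004], "rot": [0, 0, 0], "grip": 0}, {"translation": [0, 0, 0], "rot": [0, 0, 0], "grip": 0}])

```text
t: 10.03
eef_pos: [0.5539, -0.0746, 0.0976]
tool_rot: [0.0, 0.75, -0.661, -0.0]
contact_force: [0.7, -0.6, 1.4]
gripper_width: -0.002
```

>>> send_rows(commands=[{"translation": [0.003, 0, 0], "rot": [0, 0, 0], "grip": 0}, {"translation": [0.005, 0, 0], "rot": [0, 0, 0], "grip": 0}, {"translation": [0.005, 0, 0], "rot": [0, 0, 0], "grip": 0}, {"translation": [0.005, 0, 0], "rot": [0, 0, 0], "grip": 0}, {"translation": [0.005, 0, 0], "rot": [0, 0, 0], "grip": 0}])

```text
t: 10.45
eef_pos: [0.557, -0.0998, 0.0991]
tool_rot: [0.0, 0.75, -0.662, 0.0]
contact_force: [-3.1, -0.1, 6.6]
gripper_width: -0.002
```

>>> send_rows(commands=[{"translation": [0.005, 0, 0], "rot": [0, 0, 0], "grip": 0}, {"translation": [0.005, 0, 0], "rot": [0, 0, 0], "grip": 0}, {"translation": [0.005, 0, 0], "rot": [0, 0, 0], "grip": 0}, {"translation": [0.005, 0, 0], "rot": [0, 0, 0], "grip": 0}, {"translation": [0.003, 0, 0], "rot": [0, 0, 0], "grip": 0}])

```text
t: 10.87
eef_pos: [0.5599, -0.1231, 0.0989]
tool_rot: [0.0, 0.749, -0.662, 0.0]
contact_force: [-0.7, 0.3, 4.0]
gripper_width: -0.001
```

>>> send_rows(commands=[{"translation": [0, 0, 0], "rot": [0, 0, 0], "grip": 0}, {"translation": [0, 0, 0], "rot": [0, 0, 0], "grip": 0}, {"translation": [0, 0, -0.002], "rot": [0, 0, 0], "grip": 0}, {"translation": [0, 0, -0.008], "rot": [0, 0, 0], "grip": 0}, {"translation": [0, 0, -0.002], "rot": [0, 0, 0], "grip": 0}])

```text
t: 11.28
eef_pos: [0.5603, -0.121, 0.1114]
tool_rot: [-0.0, 0.75, -0.661, 0.0]
contact_force: [-0.1, -0.2, 0.1]
gripper_width: 0.002
```

```bash
python3 - <<'E'
from h import *
c=snap('scene','s6.png');b=blank(c,[.559,-.112]);print(get_obs()['eef_pos'],get_obs()['contact_force'],b)
d=b[0]-[.5668,-.1412];print('line frame',d@[.986,.166],d@[-.166,.986])
E
```

```text
[ 0.56052168 -0.12096569  0.11157531] [ 0.52558705 -0.6011824  -0.48293575] (array([ 0.55954382, -0.11286159]), np.float64(0.12227623924688251), np.float64(0.04965485906202406), np.float64(0.1307680651949406), np.float64(0.08466018676234721), 1462, np.float64(0.0010060825688928514))
line frame -0.002450418093458846 0.029146195893981743
```

>>> send_rows(commands=[{"translation": [-0.011, 0, 0], "rot": [0, 0, 0], "grip": 0}, {"translation": [-0.011, 0, 0], "rot": [0, 0, 0], "grip": 0}, {"translation": [0, 0, 0.008], "rot": [0, 0, 0], "grip": 0}, {"translation": [0, 0, 0.0043], "rot": [0, 0, 0], "grip": 0}, {"translation": [0, 0, 0], "rot": [0, 0, 0], "grip": 0}])

```text
t: 11.75
eef_pos: [0.557, -0.0983, 0.0974]
tool_rot: [0.0, 0.75, -0.661, -0.0]
contact_force: [-0.1, 0.2, 1.6]
gripper_width: -0.0
```

>>> send_rows(commands=[{"translation": [0.003, 0, 0], "rot": [0, 0, 0], "grip": 0}, {"translation": [0.005, 0, 0], "rot": [0, 0, 0], "grip": 0}, {"translation": [0.005, 0, 0], "rot": [0, 0, 0], "grip": 0}, {"translation": [0.005, 0, 0], "rot": [0, 0, 0], "grip": 0}, {"translation": [0.005, 0, 0], "rot": [0, 0, 0], "grip": 0}])

```text
t: 12.17
eef_pos: [0.56, -0.1234, 0.099]
tool_rot: [0.0, 0.75, -0.662, 0.0]
contact_force: [-3.7, -1.0, 10.5]
gripper_width: -0.001
```

>>> send_rows(commands=[{"translation": [0.005, 0, 0], "rot": [0, 0, 0], "grip": 0}, {"translation": [0.005, 0, 0], "rot": [0, 0, 0], "grip": 0}, {"translation": [0.005, 0, 0], "rot": [0, 0, 0], "grip": 0}, {"translation": [0.005, 0, 0], "rot": [0, 0, 0], "grip": 0}, {"translation": [0.003, 0, 0], "rot": [0, 0, 0], "grip": 0}])

```text
t: 12.58
eef_pos: [0.563, -0.1468, 0.0989]
tool_rot: [0.0, 0.749, -0.662, 0.001]
contact_force: [-0.7, -0.4, 7.6]
gripper_width: -0.005
```

>>> send_rows(commands=[{"translation": [0, 0, 0], "rot": [0, 0, 0], "grip": 0}, {"translation": [0, 0, 0], "rot": [0, 0, 0], "grip": 0}, {"translation": [0, 0, -0.002], "rot": [0, 0, 0], "grip": 0}, {"translation": [0, 0, -0.008], "rot": [0, 0, 0], "grip": 0}, {"translation": [0, 0, -0.002], "rot": [0, 0, 0], "grip": 0}])

```text
t: 13.0
eef_pos: [0.5631, -0.1453, 0.111]
tool_rot: [-0.0, 0.75, -0.662, 0.0]
contact_force: [0.5, 0.5, -0.0]
gripper_width: -0.001
```

```bash
python3 - <<'E'
from h import *
c=snap('scene','s7.png');b=blank(c,[.562,-.136]);print(get_obs()['eef_pos'],get_obs()['contact_force'],b)
d=b[0]-[.5668,-.1412];print('line frame',d@[.986,.166],d@[-.166,.986])
cv2.imwrite('pics/v7.png',cv2.resize(cv2.imread('pics/s7.png')[130:290,180:400],None,fx=3.5,fy=3.5))
E
```

```text
[ 0.56340614 -0.14514426  0.11116811] [ 0.73314381 -0.54851153  0.86384331] (array([ 0.56224383, -0.13759369]), np.float64(0.12311392729615821), np.float64(0.04970332957960356), np.float64(0.1300155230070152), np.float64(0.08476214415301486), 1442, np.float64(0.001076707711546717))
line frame -0.00389373519749303 0.0043121436786169205
```

View pics/v7.png

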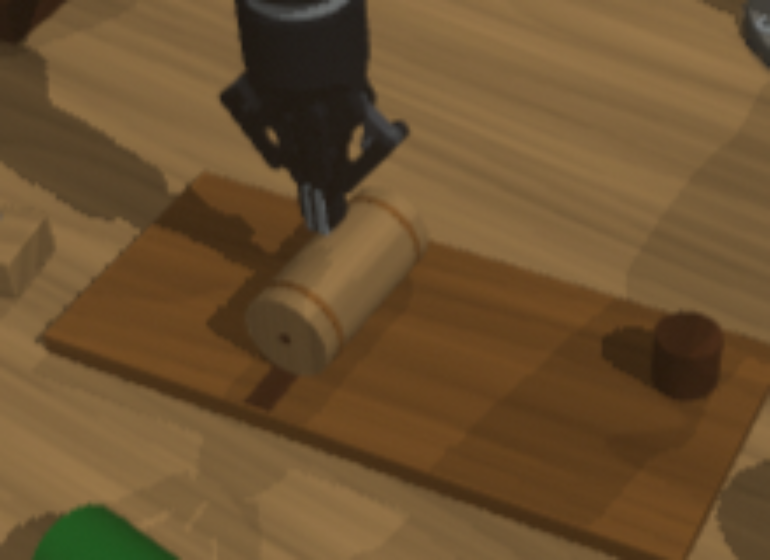

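The scene view shows the blank over the line, about 4 mm (scene) to 7 mm (top-based) short of it. One short stroke of about 5.5 mm remains.

>>> send_rows(commands=[{"translation": [-0.007, 0, 0], "rot": [0, 0, 0], "grip": 0}, {"translation": [-0.007, 0, 0], "rot": [0, 0, 0], "grip": 0}, {"translation": [0, 0, 0.008], "rot": [0, 0, 0], "grip": 0}, {"translation": [0, 0, 0.0042], "rot": [0, 0, 0], "grip": 0}, {"translation": [0, 0, 0], "rot": [0, 0, 0], "grip": 0}])

```text
t: 13.47
eef_pos: [0.5614, -0.1304, 0.0987]
tool_rot: [0.0, 0.75, -0.661, 0.0]
contact_force: [-3.2, 0.3, 11.8]
gripper_width: -0.001
```

>>> send_rows(commands=[{"translation": [0.002, 0, 0], "rot": [0, 0, 0], "grip": 0}, {"translation": [0.003, 0, 0], "rot": [0, 0, 0], "grip": 0}, {"translation": [0.003, 0, 0], "rot": [0, 0, 0], "grip": 0}, {"translation": [0.002, 0, 0], "rot": [0, 0, 0], "grip": 0}, {"translation": [0.001, 0, 0], "rot": [0, 0, 0], "grip": 0}])

```text
t: 13.88
eef_pos: [0.5629, -0.1426, 0.0989]
tool_rot: [0.0, 0.75, -0.662, 0.001]
contact_force: [-4.3, 0.4, 14.0]
gripper_width: 0.001
```

>>> send_rows(commands=[{"translation": [0, 0, 0], "rot": [0, 0, 0], "grip": 0}, {"translation": [0, 0, 0], "rot": [0, 0, 0], "grip": 0}, {"translation": [0, 0, -0.002], "rot": [0, 0, 0], "grip": 0}, {"translation": [0, 0, -0.008], "rot": [0, 0, 0], "grip": 0}, {"translation": [0, 0, -0.02], "rot": [0, 0, 0], "grip": 0}])

```text
t: 14.3
eef_pos: [0.5603, -0.1414, 0.1256]
tool_rot: [0.001, 0.75, -0.661, -0.003]
contact_force: [0.8, -0.3, 0.1]
gripper_width: 0.001
```

```bash
python3 - <<'E'
from h import *
c=snap('scene','s8.png');b=blank(c,[.563,-.142]);print(get_obs()['eef_pos'],get_obs()['contact_force'],b)
d=b[0]-[.5668,-.1412];print('line frame',d@[.986,.166],d@[-.166,.986])
E
```

```text
[ 0.56338726 -0.14175185  0.13085902] [ 0.51597848 -0.27187606  2.56132355] (array([ 0.56312104, -0.14421368]), np.float64(0.121839674368817), np.float64(0.04966294890719015), np.float64(0.13058526616420718), np.float64(0.08535029819772755), 1436, np.float64(0.0010098793980708488))
line frame -0.004127727784575475 -0.00236077667138503
```

>>> send_rows(commands=[{"translation": [0, 0, -0.024], "rot": [0, 0, 0], "grip": 0}, {"translation": [0, 0, -0.024], "rot": [0, 0, 0], "grip": 0}, {"translation": [0, 0, -0.024], "rot": [0, 0, 0], "grip": 0}, {"translation": [0, 0, -0.024], "rot": [0, 0, 0], "grip": 0}, {"translation": [0, 0, -0.024], "rot": [0, 0, 0], "grip": 0}])

```text
t: 14.77
eef_pos: [0.5622, -0.1416, 0.249]
tool_rot: [0.0, 0.75, -0.661, -0.0]
contact_force: [-0.4, -0.1, 0.3]
gripper_width: 0.001
```

>>> send_rows(commands=[{"translation": [0.026, 0.0185, 0], "rot": [0, 0, 0], "grip": 0}, {"translation": [0.026, 0.0185, 0], "rot": [0, 0, 0], "grip": 0}, {"translation": [0.026, 0.0185, 0], "rot": [0, 0, 0], "grip": 0}, {"translation": [0.026, 0.0185, 0], "rot": [0, 0, 0], "grip": 0}, {"translation": [0.026, 0.0185, 0], "rot": [0, 0, 0], "grip": 0}])

```text
t: 15.18
eef_pos: [0.486, -0.2834, 0.248]
tool_rot: [0.0, 0.75, -0.661, -0.0]
contact_force: [0.5, -0.1, 0.4]
gripper_width: 0.001
```

>>> send_rows(commands=[{"translation": [0.026, 0.0185, 0], "rot": [0, 0, 0], "grip": 0}, {"translation": [0.026, 0.0185, 0], "rot": [0, 0, 0], "grip": 0}, {"translation": [0.026, 0.0185, 0], "rot": [0, 0, 0], "grip": 0}, {"translation": [0.026, 0.0185, 0], "rot": [0, 0, 0], "grip": 0}, {"translation": [0.026, 0.0185, 0], "rot": [0, 0, 0], "grip": 0}])

```text
t: 15.6
eef_pos: [0.4104, -0.4239, 0.2478]
tool_rot: [0.0, 0.75, -0.661, -0.0]
contact_force: [-0.2, 0.1, -0.0]
gripper_width: 0.0
```

>>> send_rows(commands=[{"translation": [0.026, 0.0185, 0], "rot": [0, 0, 0], "grip": 0}, {"translation": [0.026, 0.0185, 0], "rot": [0, 0, 0], "grip": 0}, {"translation": [0.026, 0.0185, 0], "rot": [0, 0, 0], "grip": 0}, {"translation": [0, 0, 0], "rot": [0, 0, 0], "grip": 0}, {"translation": [0, 0, 0], "rot": [0, 0, 0], "grip": 0}])

```text
t: 16.02
eef_pos: [0.3641, -0.509, 0.2474]
tool_rot: [0.0, 0.749, -0.663, -0.0]
contact_force: [0.6, 0.5, 0.1]
gripper_width: 0.003
```

```bash
python3 - <<'E'
from h import *
L={'scene':([.5668,-.1412],.17),'top':([.567,-.1475],.166)}
for n in L:
    c=snap(n,n+'9.png');b=blank(c,[.563,-.144]);d=b[0]-L[n][0];print(n,b,'line',d@[.986,.166],d@[-.166,.986])
    for nm,g in (('off',[.482,.081]),):
        p=cloud(c).reshape(-1,3);m=(np.hypot(p[:,0]-g[0],p[:,1]-g[1])<.04)&(p[:,2]>.053)&(p[:,2]<.062);q=p[m];print(nm,(q.min(0)+q.max(0))/2)
    c0=dict(np.load(f'pics/{n}0.npz'));p=cloud(c0).reshape(-1,3);m=(np.hypot(p[:,0]-g[0],p[:,1]-g[1])<.04)&(p[:,2]>.053)&(p[:,2]<.062);q=p[m];print('off0',(q.min(0)+q.max(0))/2)
print(get_obs()['eef_pos'])
cv2.imwrite('pics/v9.png',cv2.resize(cv2.imread('pics/top9.png')[170:320,255:505],None,fx=3.2,fy=3.2,interpolation=cv2.INTER_CUBIC))
E
```

```text
scene (array([ 0.56312202, -0.1442163 ]), np.float64(0.12119239775415047), np.float64(0.049670167252179764), np.float64(0.13009298718176976), np.float64(0.08424600544133731), 1466, np.float64(0.0010370412072564436)) line -0.004127197730105394 -0.0023635223145637746
off [0.48333656 0.08552124 0.05703028]
off0 [0.48314152 0.08602987 0.05737858]
top (array([ 0.56337589, -0.14791373]), np.float64(0.12378679343176456), np.float64(0.048790328594775424), np.float64(0.1284257177081803), np.float64(0.0870064584714425), 1765, np.float64(0.0011580804966333028)) line -0.003642048760193865 0.00019366811658771223
off [0.4848453  0.08173395 0.0574994 ]
off0 [0.48500367 0.08181851 0.05749251]
[ 0.3666524  -0.50626114  0.24764871]
```

View pics/v9.png

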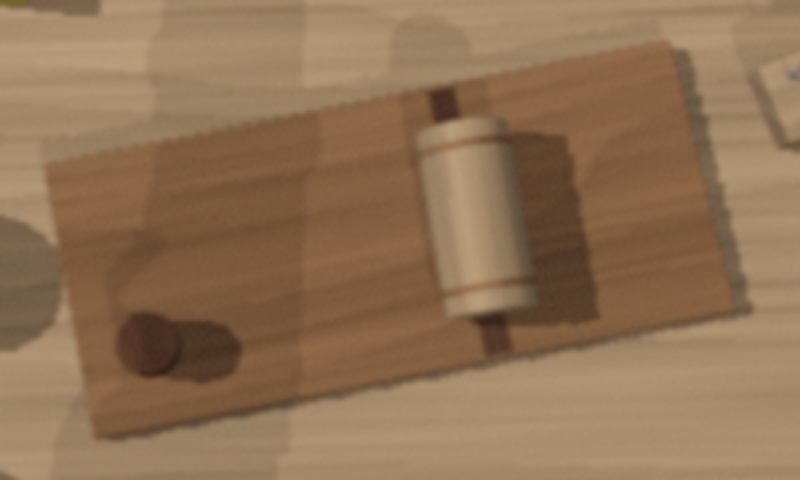

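View pics/scene9.png

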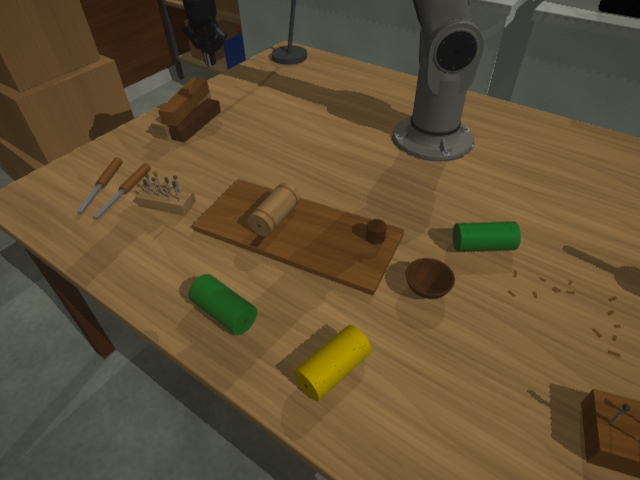

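The blank lies centred over the line: top crop (478,217), with the line showing at both ends at (445,105) and (495,335). Nothing else has moved and the arm is clear.

```bash
python3 -c "
from station import *
print(hand_in())"
```

```text
the job is handed in; nothing more can be done
None
```

I rolled the blank about 125 mm onto the dark line in six strokes, using the shut fingertips on its top with roughly 2–16 N of pressure. The arm then lifted clear, and I handed the job in at about 16 s of the 67 s allowed.

- **Position:** the blank's middle is 0.2 mm (top view) to 2.4 mm (scene view) from the line's centre line. It is about 4 mm off centre along the line, about 0.04–0.05 rad off parallel, and its axis is about 49–50 mm above the bench.
- **Rolling:** in the first stroke the fingertip travelled 18 mm for 9 mm of blank travel, so there was no slip there. The whole way is about 3.9 rad of turning.
- **Bystanders:** the offcut measures within 1 mm of where it started. I only checked the bowl and burr block by eye; they looked unmoved.
- **Disagreement:** the two cameras differ by about 4–6 mm in world y. I therefore measured the blank against the line within each view separately, and the results agree within 3 mm.

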